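# Confirm a three-line pick on the stock bins

## Task

Confirm the pick list on the blue stock bins: with a fingertip, lightly press down the white pad on the front of the bin of brass nuts, then the pad of the bin of orange caps, then the pad of the bin of black knobs, each at least half-way into its housing, so that it stays down. Leave the pad of the bin of steel washers up. Do not ram the pads hard against their stops, do not lift, tip or shove the bins, and leave everything else on the table where it is.

Things in the scene. Friction and masses are not known exactly. Their poses are not given: they have to be found in the camera images.
- bin_nuts: loose blue open stock bin (0.9 kg or so, free to slide) that holds brass hexagon nuts (yellow metal). 150 mm long (x), 104 mm wide (y), 80 mm high at the back, 34 mm at the front. Origin: centre of the blue bin's underside, on the table; its own -x points to its front, where a dark grey pad housing (50 mm long in x, 60 mm wide, 34 mm high) is fixed, centred 100 mm in front of the origin.
- pad_nuts_top (a point): centre of the top face of the white round confirm pad (40 mm across) on the housing of the bin of brass hexagon nuts (yellow metal); the top stands 56 mm above the table when fully up and sinks with the pad. z is up.
- pad_nuts (a joint): how far that pad (brass hexagon nuts (yellow metal)) is pressed down, m: 0 fully up, 0.020 at the hard stop (the top is then 36 mm above the table, 2 mm above the housing), starts up (within 2 mm). It needs a slow push of about 3.5 N to start, rising evenly to 6.5 N just above the stop, and stays where it is left. It counts as pressed when it has gone more than 9 mm of its 20 mm.
- bin_caps: loose blue open stock bin (0.9 kg or so, free to slide) that holds orange plastic pipe caps. 150 mm long (x), 104 mm wide (y), 80 mm high at the back, 34 mm at the front. Origin: centre of the blue bin's underside, on the table; its own -x points to its front, where a dark grey pad housing (50 mm long in x, 60 mm wide, 34 mm high) is fixed, centred 100 mm in front of the origin.
- pad_caps_top (a point): centre of the top face of the white round confirm pad (40 mm across) on the housing of the bin of orange plastic pipe caps; the top stands 56 mm above the table when fully up and sinks with the pad. z is up.
- pad_caps (a joint): how far that pad (orange plastic pipe caps) is pressed down, m: 0 fully up, 0.020 at the hard stop (the top is then 36 mm above the table, 2 mm above the housing), starts up (within 2 mm). It needs a slow push of about 3.5 N to start, rising evenly to 6.5 N just above the stop, and stays where it is left. It counts as pressed when it has gone more than 9 mm of its 20 mm.
- bin_knobs: loose blue open stock bin (0.9 kg or so, free to slide) that holds black round knobs. 150 mm long (x), 104 mm wide (y), 80 mm high at the back, 34 mm at the front. Origin: centre of the blue bin's underside, on the table; its own -x points to its front, where a dark grey pad housing (50 mm long in x, 60 mm wide, 34 mm high) is fixed, centred 100 mm in front of the origin.
- pad_knobs_top (a point): centre of the top face of the white round confirm pad (40 mm across) on the housing of the bin of black round knobs; the top stands 56 mm above the table when fully up and sinks with the pad. z is up.
- pad_knobs (a joint): how far that pad (black round knobs) is pressed down, m: 0 fully up, 0.020 at the hard stop (the top is then 36 mm above the table, 2 mm above the housing), starts up (within 2 mm). It needs a slow push of about 3.5 N to start, rising evenly to 6.5 N just above the stop, and stays where it is left. It counts as pressed when it has gone more than 9 mm of its 20 mm.
- bin_washers: loose blue open stock bin (0.9 kg or so, free to slide) that holds flat silver-grey steel washers. 150 mm long (x), 104 mm wide (y), 80 mm high at the back, 34 mm at the front. Origin: centre of the blue bin's underside, on the table; its own -x points to its front, where a dark grey pad housing (50 mm long in x, 60 mm wide, 34 mm high) is fixed, centred 100 mm in front of the origin.
- pad_washers_top (a point): centre of the top face of the white round confirm pad (40 mm across) on the housing of the bin of flat silver-grey steel washers; the top stands 56 mm above the table when fully up and sinks with the pad. z is up.
- pad_washers (a joint): how far that pad (flat silver-grey steel washers) is pressed down, m: 0 fully up, 0.020 at the hard stop (the top is then 36 mm above the table, 2 mm above the housing), starts up (within 2 mm). It needs a slow push of about 3.5 N to start, rising evenly to 6.5 N just above the stop, and stays where it is left. It counts as pressed when it has gone more than 9 mm of its 20 mm.
- carton: small brown cardboard carton 85 x 65 x 50 mm, loose bystander to be left alone; origin at its underside's centre
- tape: roll of tan packing tape lying flat, 96 mm across, 25 mm high, loose bystander to be left alone; origin at its underside's centre
- driver: red-handled screwdriver lying down, loose bystander to be left alone; origin at its underside's centre (on its axis, roughly mid-length)
- coupling: plain hexagonal steel coupling standing up, 30 mm across, 34 mm high, loose bystander to be left alone; origin at its underside's centre
- spray: green spray can, 60 mm across, 170 mm high, loose bystander to be left alone; origin at its underside's centre
- jar: clear jar with black cap, 72 mm across, 85 mm high, loose bystander to be left alone; origin at its underside's centre
- mug: white mug, 80 mm across, 90 mm high, loose bystander to be left alone; origin at its underside's centre

How it is judged:
By the outcome, as a careful person would: the job done as asked, in the order asked, and still so for the second after the job is handed in, with the robot touching nothing.
It also fails if it takes over 58 s, if anything falls off the work surface, if the arm or the gripper's body presses on something with over 40 N, if the wrist force passes 120 N, or if a joint passes its speed limit or range.

## Robot

A 6-joint arm with a two-finger parallel gripper is mounted at the origin on the work surface. World frame = base frame: x ahead of the robot, y to its left, z up, the work surface at z = 0. Lengths are in mm, angles in degrees, forces in N, time in s.
With the tool pointing down it reaches from about 300 to 850 mm from the base axis. Payload 4.2 kg.
Tool frame: the origin (TCP) lies on the centre line of the jaws, within the pads' length; the fingertips stand 14 mm ahead of it and the grasp point (between the pads) lies 5 mm behind it; x points along the fingers, y is the direction in which the jaws open and shut, and the axes are right-handed (so a half turn about x gives the same grasp; the last joint's range is limited). The gripper opens to 91 mm and grips with 3 to 60 N. Pads are 32 mm wide; open, the fingers measure 118 mm over their backs; the gripper's body (76 mm by 178 mm) begins 60 mm behind the grasp point.
Start: joints at [62.624, 18.312, 89.639, -0, 72.044, -1.146], TCP at [254.14, 515.805, 227.976] pointing down, gripper open.
Joint ranges: [-177.97, 177.97], [-48.28, 115.42], [12.27, 149.76], [-77.06, 257.06], [2.81, 150.46], [-146.56, 146.56]. Speed limits (degrees/s): [147.25, 147.25, 180, 180, 180, 180].

## Interface

Orientations are given as [roll, pitch, yaw] about the fixed x, y, z axes, in that order (R = Rz(yaw) Ry(pitch) Rx(roll)).
In Python, from workcell import readout, optics, env gives the robot as it stands.
- The arm moves only by the shell command python3 -m creep 'ROWS' [OPENING] [FORCE]. ROWS is JSON, a list of rows, each an object with "translation": the shift along the world's x, y, z in cm, a list of three; "delta_rot": the turn, a rotation vector about the world's x, y, z in rad, a list of three. In form: [{"translation": [dx, dy, dz], "delta_rot": [rx, ry, rz]}, ...]. A call has 1 to 5 rows; each row shifts and turns the commanded pose from where the row before left it; what a row does not reach is not made up. A row lasts 1/12 s, in which the tool goes at most 41.7 mm and 7.16 degrees, less where a joint would pass 70% of its speed; a pose out of reach is approached as far as the arm can. A call with a gripper value outside its range is refused whole. OPENING is the gripper's target within -1 to 1 (fully open at 1, half-way at 0, shut at -1), set as the call begins (- or left out, the last holds). The fingers move at their own pace and stop on an object; FORCE is the grip in N (left out, the last holds). Time passes only in rows, so rows that do not move let the fingers close. It gives the time, the measured TCP pose, the force and the opening at its end, in the units of the state.
- readout.state(): the state, without advancing time (a new reading comes with each control period).
- optics.grab_frame(name): name is "side" or "top" or "wrist"; returns (picture, depth): 400x640x3 uint8, red, green, blue; 400x640 float32, mm along the optical axis (not along the pixel's ray), 0 where there is no reading.
- optics.camera_params(name): a dict with "mtx" (3x3 intrinsics, pixels), "R" (3x3) and "t" (3): a world point X has camera coordinates R X + t. Camera axes: x right, y down, z forward; pixel columns grow to the right and rows downward; lengths in mm; the calibration is good to about 2 mm. A picture is of the moment at which its call begins: read the wrist's pose just before it. camera_params takes no time and is no camera call; for the wrist camera it gives the pose at the moment of the call.
- env.job_done(): hands the job in, once; it reports no verdict.
The state is a dict: "time_s": time; "qpos": joint angles; "qvel": joint speeds; "effort": joint torques, N m; "ee_pos": TCP position; "ee_rot": TCP orientation; "force": force on the tool from outside, world axes, zero at the start; "torque": the same for the moment, N m; "gripper_width": finger opening in mm.
Only numpy, scipy, OpenCV 4.12 (cv2) and the standard library are available. Lean on these libraries where they do the work, as an engineer would, in place of code of your own. Each camera call takes 0.05 s, during which the arm holds its last target.

## Working session

There is one attempt and no reset: what is moved stays moved. The work goes in short steps, Python scripts to look and compute and a shell command to move; the robot and the scene stay as the last step left them, time stands still between calls to the robot, and variables do not carry over. Pictures are saved under pics/ and viewed, and the job is handed in when it is done.

```bash
ls; mkdir -p pics
python3 - <<'E'
from workcell import readout, optics
import cv2, numpy as np
print(readout.state())
for n in ("top","side"):
    p,d=optics.grab_frame(n); cv2.imwrite(f"pics/{n}0.png",p[:,:,::-1]); np.save(f"pics/{n}0.npy",d)
    c=optics.camera_params(n); print(n,c)
E
```

```text
pics
{'time_s': 0.0, 'qpos': array([ 6.26250192e+01,  1.83523190e+01,  8.97076186e+01,  2.77780710e-04,
        7.20424535e+01, -1.14520452e+00]), 'qvel': array([-0.00731729, -0.08643105, -0.01041295, -0.02373248, -0.14690617,
        0.0440071 ]), 'effort': array([-1.20616984e-03, -4.12468243e+01, -2.31966448e+01,  7.23495358e-02,
        4.59504244e-02, -1.34742995e-04]), 'ee_pos': array([253.90353021, 515.3669641 , 227.10523894]), 'ee_rot': array([ -91.29298602,   89.89760853, -117.52284815]), 'force': array([-0.84965095, -0.16602324,  0.45043701]), 'torque': array([ 0.0365902 , -0.05216041,  0.0098586 ]), 'gripper_width': 90.98818037376911}
top {'mtx': array([[369.47507044,   0.        , 325.69781885],
       [  0.        , 369.47507044, 203.32919567],
       [  0.        ,   0.        ,   1.        ]]), 'R': array([[ 0.02021922, -0.99976908,  0.00727857],
       [-0.98544935, -0.02115741, -0.16864738],
       [ 0.16876243, -0.00376274, -0.98564958]]), 't': array([ -51.4017846 ,  538.8236027 , 1048.33313317])}
side {'mtx': array([[404.46791473,   0.        , 315.53365162],
       [  0.        , 404.46791473, 196.86296433],
       [  0.        ,   0.        ,   1.        ]]), 'R': array([[ 0.89106265, -0.45325435, -0.02382951],
       [-0.27844515, -0.50443126, -0.81732331],
       [ 0.35843499,  0.73492149, -0.57568633]]), 't': array([-500.56548212,  198.472238  ,  867.18133836])}
```

View pics/top0.png

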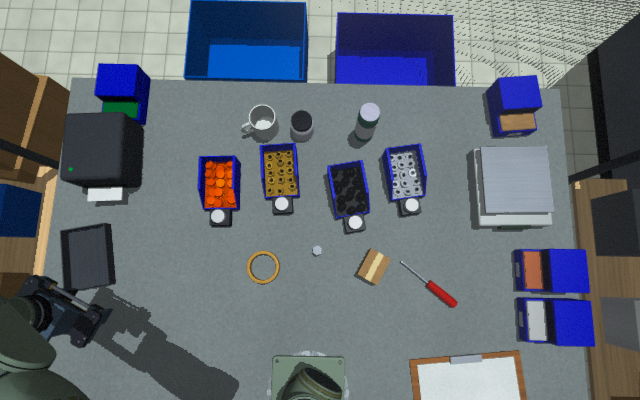

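View pics/side0.png

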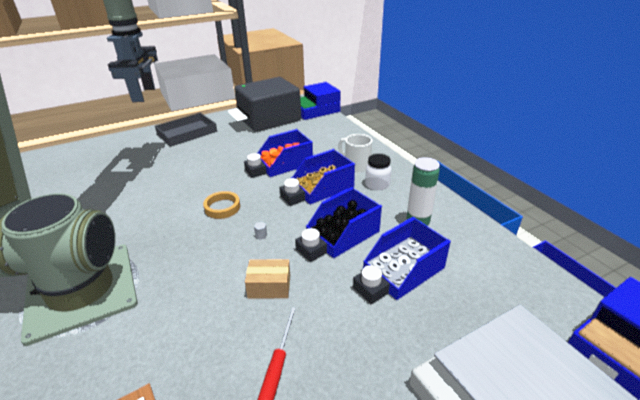

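Top view: white pads at about (218,216) on the caps bin, (282,205) on nuts, (355,222) on knobs and (412,205) on washers. The side view shows the same order at (254,160), (291,185), (311,237) and (372,275).

```bash
cat > h.py <<'E'
import cv2, numpy as np
from workcell import readout, optics
def ray(c,u,v,z):
    R,t=c["R"],c["t"]; C=-R.T@t; d=R.T@np.linalg.inv(c["mtx"])@np.array([u,v,1]); return C+d*(z-C[2])/d[2]
def tri(c1,p1,c2,p2):
    P=[c["mtx"]@np.c_[c["R"],c["t"]] for c in (c1,c2)]
    X=cv2.triangulatePoints(P[0],P[1],np.float64(p1).reshape(2,1),np.float64(p2).reshape(2,1)); return (X[:3]/X[3]).ravel()
def white(img,u,v,r=14):
    p=img.astype(int); m=((p.min(2)>165)&(p.max(2)-p.min(2)<30)).astype(np.uint8)
    n,l,s,c=cv2.connectedComponentsWithStats(m)
    best=min((k for k in range(1,n) if s[k,4]>40),key=lambda k:np.hypot(*(c[k]-[u,v])))
    return c[best],s[best]
E
python3 - <<'E'
from h import *
im={n:cv2.imread(f"pics/{n}0.png") for n in("top","side")}
ct,cs=optics.camera_params("top"),optics.camera_params("side")
D=np.load("pics/top0.npy")
for n,a,b in [("caps",(218,216),(254,160)),("nuts",(282,205),(291,185)),("knobs",(355,222),(311,237)),("washers",(412,205),(372,275))]:
    c,s=white(im["top"],*a); e,f=white(im["side"],*b)
    dd=D[int(c[1]),int(c[0])]
    q=ct["R"].T@(np.linalg.inv(ct["mtx"])@[c[0],c[1],1]*dd-ct["t"])
    print(n,c.round(1),s,"top56",ray(ct,*c,56).round(1),"depth",q.round(1),"tri",tri(ct,c,cs,e).round(1),e.round(1),f)
def crop(i,x,y,w,h,n,k): cv2.imwrite(n,cv2.resize(i[y:y+h,x:x+w],None,fx=k,fy=k,interpolation=cv2.INTER_CUBIC))
crop(im["top"],185,130,260,110,"pics/tc.png",3)
E
```

```text
caps [217.2 215.7] [211 210  13  13 128] top56 [494.8 275.   56. ] depth [495.1 275.6  53.7] tri [ 454.6  360.7 -154.5] [221.3 204.3] [210 200  23   9 149]
nuts [281.1 203.2] [275 197  13  13 132] top56 [535.7  90.5  56. ] depth [535.6  90.4  56.9] tri [450.8 114.7  38.2] [221.3 204.3] [210 200  23   9 149]
knobs [354.9 221.9] [349 216  13  13 135] top56 [ 485.1 -126.1   56. ] depth [ 485.4 -126.3   54.3] tri [ 486.3 -135.5 -135.7] [306.5 294.7] [    0   108   637   292 99792]
washers [411.5 204.4] [406 199  12  12 126] top56 [ 540.2 -292.2   56. ] depth [ 540.  -291.9   57.3] tri [ 473.8 -284.2   46.4] [306.5 294.7] [    0   108   637   292 99792]
```

View pics/tc.png

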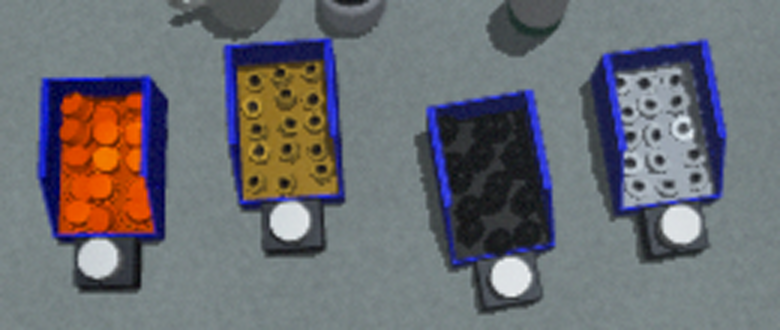

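Run:
```python
from h import *
from scipy.spatial.transform import Rotation as Ro
s=readout.state(); print(Ro.from_euler("xyz",s["ee_rot"],degrees=True).as_matrix().round(3))
im=cv2.imread("pics/side0.png"); ct,cs=optics.camera_params("top"),optics.camera_params("side")
for n,t,b in [("caps",(217.2,215.7),(254,160)),("nuts",(281.1,203.2),(291,185)),("knobs",(354.9,221.9),(311,237)),("washers",(411.5,204.4),(372,275))]:
    # project the top estimate into side and find bright blob near
    X=ray(ct,*t,56); p=cs["mtx"]@(cs["R"]@X+cs["t"]); p=p[:2]/p[2]
    x,y=int(b[0])-16,int(b[1])-16; m=(im[y:y+32,x:x+32].min(2)>225).astype(np.uint8)
    k,l,st,c=cv2.connectedComponentsWithStats(m); i=1+np.argmax(st[1:,4]); c=c[i]+[x,y]
    print(n,"proj",p.round(1),"seen",c.round(1),st[i],"side56",ray(cs,*c,56).round(1),"top",X.round(1))
```

```text
[[-0.001  0.442  0.897]
 [-0.001  0.897 -0.442]
 [-1.    -0.002 -0.   ]]
caps proj [253.7 155.6] seen [253.2 156.2] [ 9  9 13  7 72] side56 [492.3 272.7  56. ] top [494.7 274.9  56. ]
nuts proj [291.2 181.3] seen [290.9 182.3] [ 9 10 15  8 97] side56 [532.8  86.4  56. ] top [535.6  90.6  56. ]
knobs proj [310.  232.8] seen [310. 234.] [  7   8  17  11 159] side56 [ 483.1 -130.    56. ] top [ 485.1 -126.2   56. ]
washers proj [371.2 271.2] seen [372.5 271.1] [  6   1  22  20 264] side56 [ 542.9 -293.1   56. ] top [ 540.3 -292.2   56. ]
```

```bash
python3 -m creep '[{"translation":[2.2,-3.3,0],"delta_rot":[0,0,0]},{"translation":[2.2,-3.3,0],"delta_rot":[0,0,0]},{"translation":[2.2,-3.3,0],"delta_rot":[0,0,0]},{"translation":[2.2,-3.3,0],"delta_rot":[0,0,0]},{"translation":[2.2,-3.3,0],"delta_rot":[0,0,0]}]' -1 20
```

```text
time_s: 0.52
ee_pos: [364.5, 349.1, 227.6]
ee_rot: [-105.1, 90.0, -131.3]
force: [0.7, 0.5, -0.0]
gripper_width: 60.6
```

The side view agrees with the top-view pad positions to about 1 px. That puts the targets at nuts (534.5, 89), caps (494, 274) and knobs (484.5, -127.5).

```bash
python3 -m creep '[{"translation":[2.1,-3.2,0],"delta_rot":[0,0,0.09]},{"translation":[2.1,-3.2,0],"delta_rot":[0,0,0.09]},{"translation":[2.1,-3.2,0],"delta_rot":[0,0,0.09]},{"translation":[2.1,-3.2,0],"delta_rot":[0,0,0.09]},{"translation":[2.1,-3.2,0],"delta_rot":[0,0,0.09]}]'
python3 -m creep '[{"translation":[2.1,-3.2,-1],"delta_rot":[0,0,0]},{"translation":[2.1,-3.2,-2],"delta_rot":[0,0,0]},{"translation":[2.1,-3.2,-3],"delta_rot":[0,0,0]},{"translation":[0,0,-3],"delta_rot":[0,0,0]},{"translation":[0,0,0],"delta_rot":[0,0,0]}]'
python3 -m creep '[{"translation":[0,0,0],"delta_rot":[0,0,0]},{"translation":[0,0,0],"delta_rot":[0,0,0]},{"translation":[0,0,0],"delta_rot":[0,0,0]}]'
```

```text
time_s: 0.93
ee_pos: [469.6, 189.0, 227.7]
ee_rot: [-177.4, 90.0, -177.6]
force: [1.2, 0.5, -0.2]
gripper_width: 27.4
time_s: 1.35
ee_pos: [525.1, 98.2, 137.5]
ee_rot: [-171.0, 89.3, -171.6]
force: [-1.6, -0.4, -0.1]
gripper_width: 0.8
time_s: 1.6
ee_pos: [529.2, 101.6, 144.9]
ee_rot: [13.8, 89.8, 13.4]
force: [0.1, 0.3, -1.1]
gripper_width: 1.0
```

```bash
python3 -m creep '[{"translation":[0.25,-0.6,-1.5],"delta_rot":[0,0,0]},{"translation":[0.28,-0.66,-1.5],"delta_rot":[0,0,0]},{"translation":[0,0,-1.5],"delta_rot":[0,0,0]},{"translation":[0,0,-1],"delta_rot":[0,0,0]},{"translation":[0,0,-0.5],"delta_rot":[0,0,0]}]'
python3 -m creep '[{"translation":[0,0,0],"delta_rot":[0,0,0]},{"translation":[0,0,0],"delta_rot":[0,0,0]},{"translation":[0,0,0],"delta_rot":[0,0,0]}]'
python3 - <<'E'
from h import *
for n in("side","top","wrist"):
    p,_=optics.grab_frame(n); cv2.imwrite(f"pics/{n}1.png",p[:,:,::-1])
a=cv2.imread("pics/side1.png")[120:300,220:460]; b=cv2.imread("pics/top1.png")[130:250,200:360]
cv2.imwrite("pics/c1.png",np.hstack([cv2.resize(a,(400,300)),cv2.resize(b,(400,300))]))
E
```

```text
time_s: 2.02
ee_pos: [533.5, 88.6, 83.0]
ee_rot: [40.2, 90.0, 39.8]
force: [-0.8, -0.5, -0.0]
gripper_width: 0.3
time_s: 2.27
ee_pos: [534.4, 88.3, 84.0]
ee_rot: [11.1, 89.9, 10.7]
force: [-0.3, 0.3, -0.4]
gripper_width: 0.3
```

View pics/c1.png

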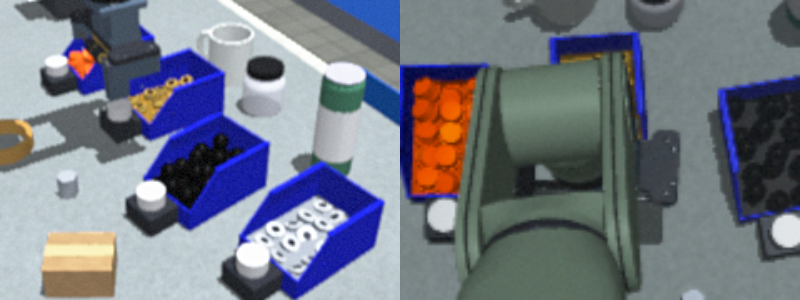

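View pics/wrist1.png

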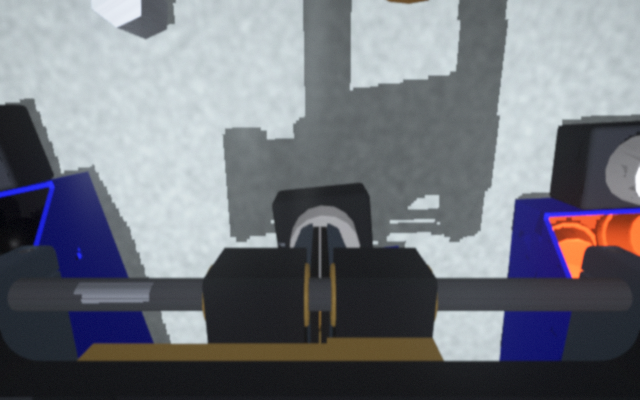

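Wrist and side views: the closed fingertips (wrist column 320) are centred over the nuts pad (about column 322), with the tip about 14 mm above it. I'll press slowly.

```bash
python3 -m creep '[{"translation":[0,0,-0.25],"delta_rot":[0,0,0]},{"translation":[0,0,-0.25],"delta_rot":[0,0,0]},{"translation":[0,0,-0.25],"delta_rot":[0,0,0]},{"translation":[0,0,-0.25],"delta_rot":[0,0,0]},{"translation":[0,0,0],"delta_rot":[0,0,0]}]'
python3 -m creep '[{"translation":[0,0,-0.1],"delta_rot":[0,0,0]},{"translation":[0,0,-0.1],"delta_rot":[0,0,0]},{"translation":[0,0,-0.1],"delta_rot":[0,0,0]},{"translation":[0,0,-0.1],"delta_rot":[0,0,0]},{"translation":[0,0,-0.1],"delta_rot":[0,0,0]}]'
python3 -m creep '[{"translation":[0,0,-0.1],"delta_rot":[0,0,0]},{"translation":[0,0,-0.1],"delta_rot":[0,0,0]},{"translation":[0,0,-0.1],"delta_rot":[0,0,0]}]'
python3 -m creep '[{"translation":[0,0,-0.1],"delta_rot":[0,0,0]},{"translation":[0,0,-0.1],"delta_rot":[0,0,0]},{"translation":[0,0,-0.1],"delta_rot":[0,0,0]}]'
```

```text
time_s: 2.83
ee_pos: [533.2, 87.8, 72.3]
ee_rot: [-176.7, 89.9, -177.1]
force: [0.0, 0.6, 0.3]
gripper_width: 0.6
time_s: 3.25
ee_pos: [533.7, 87.9, 68.2]
ee_rot: [33.9, 90.0, 33.4]
force: [-0.7, -0.6, 3.9]
gripper_width: 0.3
time_s: 3.5
ee_pos: [533.8, 87.9, 65.2]
ee_rot: [16.0, 90.0, 15.6]
force: [-0.9, 0.3, 3.5]
gripper_width: 0.4
time_s: 3.75
ee_pos: [533.7, 87.9, 62.0]
ee_rot: [42.4, 90.0, 42.0]
force: [-1.1, 0.1, 4.9]
gripper_width: 0.4
```

```bash
python3 -m creep '[{"translation":[0,0,-0.1],"delta_rot":[0,0,0]},{"translation":[0,0,-0.1],"delta_rot":[0,0,0]},{"translation":[0,0,-0.1],"delta_rot":[0,0,0]}]'
python3 -m creep '[{"translation":[0,0,-0.1],"delta_rot":[0,0,0]},{"translation":[0,0,-0.1],"delta_rot":[0,0,0]},{"translation":[0,0,-0.05],"delta_rot":[0,0,0]},{"translation":[0,0,0],"delta_rot":[0,0,0]}]'
```

```text
time_s: 4.0
ee_pos: [533.8, 87.9, 59.0]
ee_rot: [33.1, 90.0, 32.6]
force: [-0.9, -0.6, 5.1]
gripper_width: 0.7
time_s: 4.33
ee_pos: [533.8, 87.9, 56.4]
ee_rot: [42.6, 90.0, 42.2]
force: [0.4, 0.3, 4.4]
gripper_width: 0.5
```

```bash
python3 -m creep '[{"translation":[0,0,0.5],"delta_rot":[0,0,0]},{"translation":[0,0,1.5],"delta_rot":[0,0,0]},{"translation":[0,0,2.5],"delta_rot":[0,0,0]},{"translation":[0,0,2.5],"delta_rot":[0,0,0]},{"translation":[0,0,2],"delta_rot":[0,0,0]}]'
python3 -m creep '[{"translation":[-0.5,2.3,0],"delta_rot":[0,0,0]},{"translation":[-0.5,2.3,0],"delta_rot":[0,0,0]},{"translation":[-0.5,2.3,0],"delta_rot":[0,0,0]},{"translation":[-0.5,2.3,0],"delta_rot":[0,0,0]},{"translation":[-0.5,2.3,0],"delta_rot":[0,0,0]}]'
python3 -m creep '[{"translation":[-0.5,2.3,0],"delta_rot":[0,0,0]},{"translation":[-0.5,2.3,0],"delta_rot":[0,0,0]},{"translation":[-0.5,2.3,0],"delta_rot":[0,0,0]},{"translation":[0,0,0],"delta_rot":[0,0,0]},{"translation":[0,0,0],"delta_rot":[0,0,0]}]'
python3 - <<'E'
from h import *
print(readout.state()["ee_pos"])
for n in("side","top"):
    p,_=optics.grab_frame(n); cv2.imwrite(f"pics/{n}2.png",p[:,:,::-1])
a=cv2.imread("pics/side2.png")[120:300,220:460]; b=cv2.imread("pics/top2.png")[130:250,200:360]
cv2.imwrite("pics/c2.png",np.hstack([cv2.resize(a,(400,300)),cv2.resize(b,(400,300))]))
E
```

```text
time_s: 4.75
ee_pos: [534.0, 88.0, 147.8]
ee_rot: [18.1, 90.0, 17.6]
force: [-0.0, -0.4, -0.7]
gripper_width: 0.9
time_s: 5.17
ee_pos: [508.3, 203.8, 146.3]
ee_rot: [175.3, 90.0, 174.9]
force: [0.1, -0.3, 0.7]
gripper_width: 0.5
time_s: 5.58
ee_pos: [493.3, 272.7, 146.1]
ee_rot: [-134.2, 90.0, -134.5]
force: [0.6, 0.2, 0.5]
gripper_width: 0.5
[493.29286162 272.69082122 146.07367287]
```

View pics/c2.png

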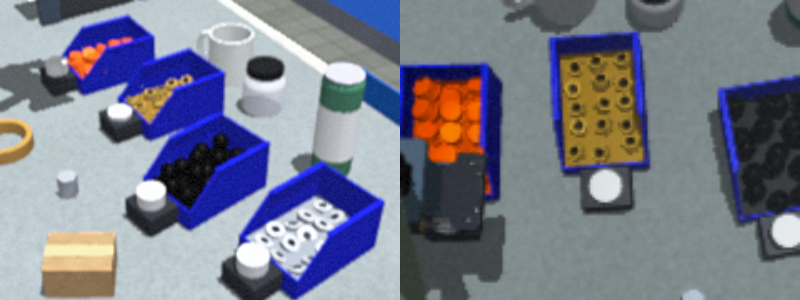

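The nuts pad (left half of the picture, at 119,117) is clearly sunk, and its bin hasn't moved. Next is the caps pad.

```bash
python3 -m creep '[{"translation":[0.1,0.1,-2],"delta_rot":[0,0,0]},{"translation":[0,0,-2],"delta_rot":[0,0,0]},{"translation":[0,0,-1.5],"delta_rot":[0,0,0]},{"translation":[0,0,-0.7],"delta_rot":[0,0,0]},{"translation":[0,0,0],"delta_rot":[0,0,0]}]'
python3 -m creep '[{"translation":[0,0,-0.3],"delta_rot":[0,0,0]},{"translation":[0,0,-0.3],"delta_rot":[0,0,0]},{"translation":[0,0,-0.2],"delta_rot":[0,0,0]},{"translation":[0,0,-0.2],"delta_rot":[0,0,0]},{"translation":[0,0,-0.1],"delta_rot":[0,0,0]}]'
python3 -m creep '[{"translation":[0,0,-0.1],"delta_rot":[0,0,0]},{"translation":[0,0,-0.1],"delta_rot":[0,0,0]},{"translation":[0,0,-0.1],"delta_rot":[0,0,0]}]'
python3 -m creep '[{"translation":[0,0,-0.1],"delta_rot":[0,0,0]},{"translation":[0,0,-0.1],"delta_rot":[0,0,0]},{"translation":[0,0,-0.1],"delta_rot":[0,0,0]}]'
```

```text
time_s: 6.1
ee_pos: [493.9, 271.4, 82.9]
ee_rot: [-151.2, 89.8, -151.8]
force: [0.4, 0.5, -0.1]
gripper_width: 0.7
time_s: 6.52
ee_pos: [494.8, 273.0, 73.7]
ee_rot: [34.3, 90.0, 33.9]
force: [0.2, -0.8, -0.2]
gripper_width: 0.7
time_s: 6.77
ee_pos: [494.7, 273.0, 70.5]
ee_rot: [43.9, 90.0, 43.5]
force: [0.2, -0.9, 0.7]
gripper_width: 0.8
time_s: 7.02
ee_pos: [494.7, 273.0, 67.8]
ee_rot: [45.3, 90.0, 44.9]
force: [-1.2, -0.0, 3.3]
gripper_width: 0.6
```

```bash
python3 -m creep '[{"translation":[0,0,-0.1],"delta_rot":[0,0,0]},{"translation":[0,0,-0.1],"delta_rot":[0,0,0]},{"translation":[0,0,-0.1],"delta_rot":[0,0,0]}]'
python3 -m creep '[{"translation":[0,0,-0.1],"delta_rot":[0,0,0]},{"translation":[0,0,-0.1],"delta_rot":[0,0,0]},{"translation":[0,0,-0.1],"delta_rot":[0,0,0]}]'
python3 -m creep '[{"translation":[0,0,-0.1],"delta_rot":[0,0,0]},{"translation":[0,0,-0.1],"delta_rot":[0,0,0]},{"translation":[0,0,-0.1],"delta_rot":[0,0,0]}]'
python3 -m creep '[{"translation":[0,0,-0.1],"delta_rot":[0,0,0]},{"translation":[0,0,-0.1],"delta_rot":[0,0,0]},{"translation":[0,0,0],"delta_rot":[0,0,0]}]'
```

```text
time_s: 7.27
ee_pos: [494.8, 273.0, 64.6]
ee_rot: [52.4, 90.0, 52.0]
force: [-1.4, 0.2, 4.5]
gripper_width: 0.1
time_s: 7.52
ee_pos: [494.8, 273.0, 61.5]
ee_rot: [56.1, 90.0, 55.7]
force: [-1.7, -0.2, 4.0]
gripper_width: 0.7
time_s: 7.77
ee_pos: [494.8, 273.0, 58.5]
ee_rot: [51.2, 90.0, 50.7]
force: [-0.9, -0.3, 4.5]
gripper_width: 0.2
time_s: 8.02
ee_pos: [494.7, 273.0, 56.3]
ee_rot: [74.1, 90.0, 73.6]
force: [-0.9, 0.2, 3.6]
gripper_width: 0.4
```

```bash
python3 -m creep '[{"translation":[0,0,0.5],"delta_rot":[0,0,0]},{"translation":[0,0,1.5],"delta_rot":[0,0,0]},{"translation":[0,0,2.5],"delta_rot":[0,0,0]},{"translation":[0,0,2.5],"delta_rot":[0,0,0]},{"translation":[0,0,2],"delta_rot":[0,0,0]}]'
python3 -m creep '[{"translation":[0,-2.7,0],"delta_rot":[0,0,0]},{"translation":[0,-2.7,0],"delta_rot":[0,0,0]},{"translation":[0,-2.7,0],"delta_rot":[0,0,0]},{"translation":[0,-2.7,0],"delta_rot":[0,0,0]},{"translation":[0,-2.7,0],"delta_rot":[0,0,0]}]'
python3 -m creep '[{"translation":[0,-2.7,0],"delta_rot":[0,0,0]},{"translation":[0,-2.7,0],"delta_rot":[0,0,0]},{"translation":[0,-2.7,0],"delta_rot":[0,0,0]},{"translation":[0,-2.7,0],"delta_rot":[0,0,0]},{"translation":[0,-2.7,0],"delta_rot":[0,0,0]}]'
python3 -m creep '[{"translation":[-0.2,-2.7,0],"delta_rot":[0,0,0]},{"translation":[-0.2,-2.7,0],"delta_rot":[0,0,0]},{"translation":[-0.2,-2.7,0],"delta_rot":[0,0,0]},{"translation":[-0.2,-2.7,0],"delta_rot":[0,0,0]},{"translation":[-0.2,-2.2,0],"delta_rot":[0,0,0]}]'
python3 -m creep '[{"translation":[0,0,0],"delta_rot":[0,0,0]},{"translation":[0,0,0],"delta_rot":[0,0,0]},{"translation":[0,0,0],"delta_rot":[0,0,0]}]'
python3 - <<'E'
from h import *
print(readout.state()["ee_pos"])
for n in("side","top"):
    p,_=optics.grab_frame(n); cv2.imwrite(f"pics/{n}3.png",p[:,:,::-1])
a=cv2.imread("pics/side3.png")[120:300,220:460]; b=cv2.imread("pics/top3.png")[130:250,200:360]
cv2.imwrite("pics/c3.png",np.hstack([cv2.resize(a,(400,300)),cv2.resize(b,(400,300))]))
E
```

```text
time_s: 8.43
ee_pos: [495.0, 272.9, 147.7]
ee_rot: [16.8, 90.0, 16.3]
force: [0.1, 0.4, -0.6]
gripper_width: 0.7
time_s: 8.85
ee_pos: [494.4, 136.6, 146.2]
ee_rot: [-128.4, 90.0, -128.8]
force: [0.3, -0.5, 0.5]
gripper_width: 0.5
time_s: 9.27
ee_pos: [494.4, 1.5, 146.3]
ee_rot: [-155.0, 90.0, -155.5]
force: [0.4, -1.1, 0.1]
gripper_width: 0.3
time_s: 9.68
ee_pos: [484.3, -129.0, 146.3]
ee_rot: [-121.8, 90.0, -122.3]
force: [0.0, 0.3, 0.2]
gripper_width: 0.8
time_s: 9.93
ee_pos: [484.5, -126.7, 146.2]
ee_rot: [131.4, 89.9, 130.9]
force: [0.1, 0.4, -0.1]
gripper_width: 0.7
[ 484.49386904 -126.66103005  146.23055708]
```

View pics/c3.png

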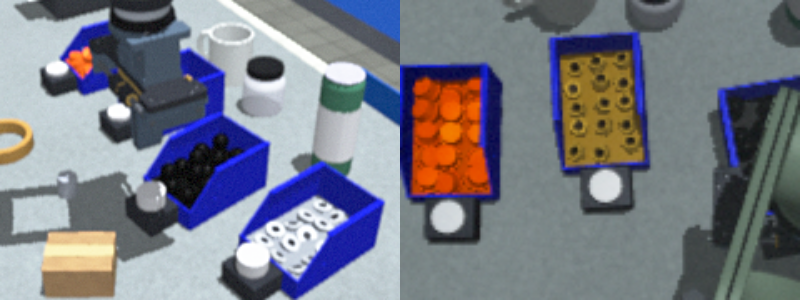

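The caps pad (57,69) and nuts pad (119,117) are both down, with the bins in place. The tool is above the knobs pad (150,193).

```bash
python3 -m creep '[{"translation":[0,0,-2],"delta_rot":[0,0,0]},{"translation":[0,0,-2],"delta_rot":[0,0,0]},{"translation":[0,0,-1.5],"delta_rot":[0,0,0]},{"translation":[0,0,-0.7],"delta_rot":[0,0,0]},{"translation":[0,0,0],"delta_rot":[0,0,0]}]'
python3 -m creep '[{"translation":[0,0,-0.3],"delta_rot":[0,0,0]},{"translation":[0,0,-0.3],"delta_rot":[0,0,0]},{"translation":[0,0,-0.2],"delta_rot":[0,0,0]},{"translation":[0,0,-0.2],"delta_rot":[0,0,0]},{"translation":[0,0,-0.1],"delta_rot":[0,0,0]}]'
python3 -m creep '[{"translation":[0,0,-0.1],"delta_rot":[0,0,0]},{"translation":[0,0,-0.1],"delta_rot":[0,0,0]},{"translation":[0,0,-0.1],"delta_rot":[0,0,0]}]'
python3 -m creep '[{"translation":[0,0,-0.1],"delta_rot":[0,0,0]},{"translation":[0,0,-0.1],"delta_rot":[0,0,0]},{"translation":[0,0,-0.1],"delta_rot":[0,0,0]}]'
```

```text
time_s: 10.45
ee_pos: [483.7, -126.0, 83.1]
ee_rot: [161.7, 89.8, 161.3]
force: [-0.4, 0.0, 0.5]
gripper_width: 0.1
time_s: 10.87
ee_pos: [484.8, -127.1, 73.6]
ee_rot: [-4.3, 90.0, -4.7]
force: [0.3, -1.1, 1.5]
gripper_width: 0.7
time_s: 11.12
ee_pos: [484.8, -127.1, 70.5]
ee_rot: [5.0, 90.0, 4.5]
force: [-0.1, -0.5, 0.6]
gripper_width: 0.5
time_s: 11.37
ee_pos: [484.7, -127.1, 67.7]
ee_rot: [16.2, 90.0, 15.7]
force: [0.4, -0.1, 3.8]
gripper_width: 0.5
```

```bash
python3 -m creep '[{"translation":[0,0,-0.1],"delta_rot":[0,0,0]},{"translation":[0,0,-0.1],"delta_rot":[0,0,0]},{"translation":[0,0,-0.1],"delta_rot":[0,0,0]}]'
python3 -m creep '[{"translation":[0,0,-0.1],"delta_rot":[0,0,0]},{"translation":[0,0,-0.1],"delta_rot":[0,0,0]},{"translation":[0,0,-0.1],"delta_rot":[0,0,0]}]'
python3 -m creep '[{"translation":[0,0,-0.1],"delta_rot":[0,0,0]},{"translation":[0,0,-0.1],"delta_rot":[0,0,0]},{"translation":[0,0,-0.1],"delta_rot":[0,0,0]}]'
python3 -m creep '[{"translation":[0,0,-0.1],"delta_rot":[0,0,0]},{"translation":[0,0,-0.1],"delta_rot":[0,0,0]},{"translation":[0,0,0],"delta_rot":[0,0,0]}]'
```

```text
time_s: 11.62
ee_pos: [484.7, -127.1, 64.6]
ee_rot: [-2.2, 90.0, -2.6]
force: [-0.7, 0.2, 3.8]
gripper_width: 0.6
time_s: 11.87
ee_pos: [484.7, -127.1, 61.5]
ee_rot: [-0.1, 90.0, -0.5]
force: [-0.4, -0.5, 4.7]
gripper_width: 0.5
time_s: 12.12
ee_pos: [484.7, -127.1, 58.5]
ee_rot: [10.9, 90.0, 10.5]
force: [-0.2, -0.4, 4.7]
gripper_width: 0.7
time_s: 12.37
ee_pos: [484.7, -127.1, 56.3]
ee_rot: [55.2, 90.0, 54.7]
force: [0.1, 0.1, 3.1]
gripper_width: 0.5
```

```bash
python3 -m creep '[{"translation":[0,0,0.5],"delta_rot":[0,0,0]},{"translation":[0,0,1.5],"delta_rot":[0,0,0]},{"translation":[0,0,2.5],"delta_rot":[0,0,0]},{"translation":[0,0,3],"delta_rot":[0,0,0]},{"translation":[0,0,3],"delta_rot":[0,0,0]}]'
python3 -m creep '[{"translation":[-2,2.5,1],"delta_rot":[0,0,0]},{"translation":[-2,2.5,1],"delta_rot":[0,0,0]},{"translation":[-2,2.5,1],"delta_rot":[0,0,0]},{"translation":[-2,2.5,1],"delta_rot":[0,0,0]},{"translation":[-2,2.5,1],"delta_rot":[0,0,0]}]'
python3 -m creep '[{"translation":[0,2.5,0],"delta_rot":[0,0,0]},{"translation":[0,2.5,0],"delta_rot":[0,0,0]},{"translation":[0,2.5,0],"delta_rot":[0,0,0]},{"translation":[0,0,0],"delta_rot":[0,0,0]},{"translation":[0,0,0],"delta_rot":[0,0,0]}]'
python3 - <<'E'
from h import *
for n in("side","top"):
    p,d=optics.grab_frame(n); cv2.imwrite(f"pics/{n}4.png",p[:,:,::-1]); np.save(f"pics/{n}4.npy",d)
ct=optics.camera_params("top"); im=cv2.imread("pics/top4.png")
for n,a in [("caps",(217,216)),("nuts",(281,203)),("knobs",(355,222)),("washers",(411.5,204.4))]:
    c,s=white(im,*a); z=[]
    for f in ("pics/top0.npy","pics/top4.npy"):
        D=np.load(f); x,y=int(c[0]),int(c[1]); dd=np.median(D[y-2:y+3,x-2:x+3])
        z.append((ct["R"].T@(np.linalg.inv(ct["mtx"])@[c[0],c[1],1]*dd-ct["t"]))[2])
    print(n,c.round(1),np.round(z,1))
a=cv2.imread("pics/top0.png");
E
```

```text
time_s: 12.78
ee_pos: [484.2, -126.8, 162.1]
ee_rot: [155.4, 89.9, 155.0]
force: [0.7, -0.5, 0.3]
gripper_width: 0.4
time_s: 13.2
ee_pos: [383.5, -1.1, 211.7]
ee_rot: [110.4, 90.0, 109.9]
force: [-0.1, 0.5, 0.2]
gripper_width: 0.1
time_s: 13.62
ee_pos: [384.5, 73.6, 211.4]
ee_rot: [-120.1, 90.0, -120.4]
force: [0.3, -0.6, -0.0]
gripper_width: 0.4
caps [218.6 216.4] [54.8 42.1]
nuts [281.6 204. ] [53.3 40.6]
knobs [354.5 222.2] [55.  42.5]
washers [411.6 204.4] [54.8 54.3]
```

View pics/side4.png

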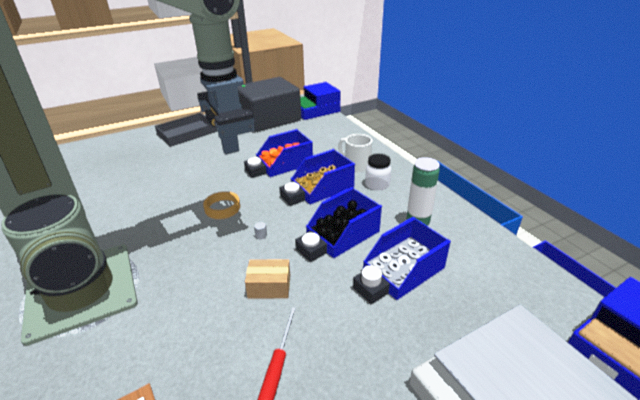

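View pics/top4.png

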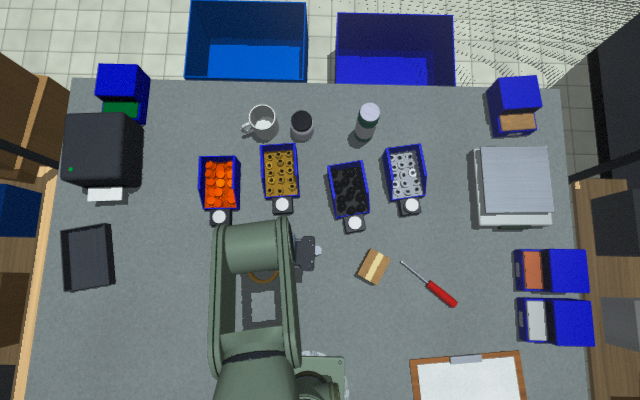

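The depth readings put the three pads about 12.5 mm lower than at the start, past the 9 mm needed. The washers pad is still up, the bins haven't moved, and the tool is clear of everything.

```bash
python3 -c "
from workcell import env; print(env.job_done())"
```

```text
the job is handed in; nothing more can be done
None
```

I pressed the pads for the brass nuts, orange caps and black knobs in that order with the closed fingertips, and handed the job in after about 14 s.

- **Pads:** in the last depth check the nuts, caps and knobs pads sat 12.7, 12.7 and 12.5 mm lower than at the start, so all three are past the 9 mm needed and short of the 20 mm stop. The washers pad read the same within 0.5 mm and is still up.
- **Force:** the highest force read at the end of a press step was about 5 N, with readings noisy by about 1 N.
- **Surroundings:** in the final images the bins and the other items look unmoved. The arm hid the tape roll and coupling from the top camera, so I checked those two only in the side view. The tool ended clear of everything.
- **Disagreements:** the side camera placed the pads 3–5 mm from the top camera's estimate for the three pads I pressed; I aimed between the two. Some fast travel rows fell 5–15 mm short, which I corrected before going down.

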